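# Unstack a glued handle blank and put its spacer plate on the spacer pile

### The arm

A 6-joint arm with a two-finger parallel gripper is mounted at the origin on the work surface. World frame = base frame: x ahead of the robot, y to its left, z up, the work surface at z = 0. Lengths are in m, angles in rad, forces in N, time in s.
With the tool pointing down it reaches from about 0.35 to 0.85 m from the base axis. Payload 8.1 kg.
Tool frame: the origin (TCP) lies midway between the tips of the shut fingers; the grasp point (between the pads) lies r.pinch_z behind it (r.pinch_z is the distance from the TCP to the grasp point, in m); z points along the fingers, y is the line along which they close (so a half turn about z gives the same grasp; the last joint's range is limited). The gripper opens to 93 mm and grips with 3 to 60 N. Pads are 15 mm wide; open, the fingers measure 128 mm over their backs; the gripper's body (75 mm by 188 mm) begins 65 mm behind the grasp point.
Start: joints at [-1.399, 0.13, 1.488, -0, 1.523, -0.085], TCP at [0.152, -0.58, 0.183] pointing down, gripper open.
Joint ranges: [-2.96, 2.96], [-0.89, 2.26], [0.02, 2.5], [-1.34, 4.48], [0, 2.73], [-2.66, 2.66]. Speed limits (rad/s): [2.39, 2.39, 2.79, 3.14, 3.14, 3.14].

### API

Orientations are given as a 3x3 rotation matrix whose columns are the frame's x, y, z axes.
In Python, from station import r, eyes, monitor, hand_in gives the robot as it stands (r), with the cameras (eyes), the job as plain functions and the readings (monitor).
- The arm moves only by the shell command python3 drive.py 'ROWS' [FORCE]. ROWS is a JSON list of rows, 1 to 10 of them, each an object with the fields rotvec (a list: a rotation vector rx, ry, rz in rad), xyz (a list: dx, dy, dz in m), aperture (the opening from 0.0 (shut) to 1.0 (fully open)); a field left out counts as zero (the opening has to be given); each row shifts and turns the commanded pose from where the row before left it, along the tool's axes as they then stand; what a row does not reach is not made up. A row lasts 1/12 s, in which the tool goes at most 0.0417 m and 0.125 rad, less where a joint would pass 70% of its speed; a pose out of reach is approached as far as the arm can. The fingers move at their own pace and stop on an object; FORCE is the grip in N (left out, the last holds). Time passes only in rows, so rows that do not move let the fingers close. It prints the time, the measured TCP pose, the force, the opening and the grip force at its end. Input that does not fit is refused with a message, and nothing moves.
- monitor.observe(): the state, without advancing time (a new reading comes with each control period).
- eyes.get_image(name): name is "scene" or "top" or "wrist"; returns a dict with "image" (480x640x3 uint8, red, green, blue), "fx", "fy", "cx", "cy" (pixels), "rvec" (rotation vector, rad) and "tvec" (3), from world to camera coordinates, as OpenCV has them. Camera axes: x right, y down, z forward; pixel columns grow to the right and rows downward; lengths in m; the calibration is good to about 2 mm. A picture is of the moment at which its call begins. There is no depth.
- hand_in(): hands the job in; it is judged then, once.
The state is a dict: "time_s": time; "joint_positions": joint angles; "qd": joint speeds; "joint_torque": joint torques, N m; "tcp_pos": TCP position; "tool_rot": TCP orientation; "contact_force": force on the tool from outside, world axes, zero at the start; "wrist_torque": the same for the moment, N m; "grip_width": opening from 0.0 (shut) to 1.0 (fully open); "finger_force": force on a finger pad.
Only numpy, scipy, OpenCV 4.12 (cv2) and the standard library are available. Lean on these libraries where they do the work, as an engineer would, in place of code of your own. Each camera call takes 0.05 s, during which the arm holds its last target. There are 200 camera calls.

### The job

The press stack is done: take the loose wooden blank off its top and lay it flat in the empty wooden tray, then take the bare aluminium spacer plate that was under it and lay it squarely on top of the pile of two matching spacer plates, lined up with them. Set both down gently rather than dropping them, and do not push the pile about.

Things in the scene. Friction and masses are not known exactly. Their poses are not given: they have to be found in the camera images.
- blank: Loose hardwood tool-handle blank, a plain block 120 long (x) x 40 wide (y) x 30 high (z) mm, 0.08 to 0.15 kg, lying on the spacer plate as the top of the press stack. Origin: centre of its underside, x along its length, z up. An identical blank, the bottom of the stack, is screwed to the press bed and stays.
- spacer: Flat aluminium plate 140 long (x) x 60 wide (y) x 10 thick (z) mm, 0.2 to 0.26 kg, in the press stack between the lower and the loose blank; its underside is 50 mm above the bench. It overhangs the 40 mm wide lower blank by about 10 mm on each long side: those edges can be gripped from above, with 30 mm of air below them. Origin: centre of its underside, x along its length, z up.
- tray: Empty shallow open-topped pale wood tray fixed to the bench, 200 (x) x 160 (y) mm outside, walls 5 mm thick and 22 mm high in all, inner floor 5 mm above the bench. Origin: centre of its underside on the bench, z up.
- pile_top: Upper plate of the pile of two loose aluminium spacer plates lying on the bench, each like the one in the stack (140 x 60 x 10 mm), roughly lined up. Origin: centre of its underside, 10 mm above the bench; its top is 20 mm above the bench; x along its length, z up. (The pile of two 90 mm square plates elsewhere is not it.)

How it is judged:
By the outcome, as a careful person would: the job done as asked, in the order asked, and still so for the second after the job is handed in, with the robot touching nothing.
It also fails if it takes over 64 s, if anything falls off the work surface, if the arm or the gripper's body presses on something with over 40 N, if the wrist force passes 120 N, or if a joint passes its speed limit or range.

## Working session

There is one attempt and no reset: what is moved stays moved. The work goes in short steps, Python scripts to look and compute and a shell command to move; the robot and the scene stay as the last step left them, time stands still between calls to the robot, and variables do not carry over. Pictures are saved under pics/ and viewed, at most 10 in all, crops included, and the job is handed in when it is done.

```bash
ls; mkdir -p pics; python3 - <<'E'
from station import r, eyes, monitor, hand_in
import cv2
for n in("scene","top"):
    d=eyes.get_image(n); cv2.imwrite(f"pics/{n}0.png",d["image"][:,:,::-1]); print(n,d["fx"],d["cx"],d["cy"],d["rvec"],d["tvec"])
s=monitor.observe(); print(s["time_s"],s["tool_rot"],r.pinch_z)
E
```

```text
drive.py
pics
station.py
scene 460.75176133421246 315.1390503596383 231.6919078810717 [ 2.46883694  0.6960667  -0.19666281] [-0.44321948 -0.19525297  1.11725842]
top 566.4594196393338 325.1647608706234 241.84118273205513 [ 2.11945927 -2.16964921  0.12348097] [0.03374684 0.5443309  0.94186107]
0.1 [[ 9.67210579e-01  2.53975641e-01 -2.64462707e-04]
 [ 2.53975726e-01 -9.67209184e-01  1.65077441e-03]
 [ 1.63465730e-04 -1.66381358e-03 -9.99998603e-01]] 0.0188
```

View pics/scene0.png

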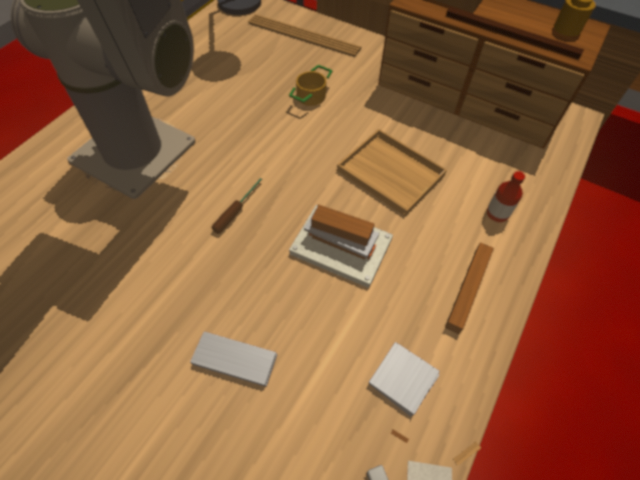

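View pics/top0.png

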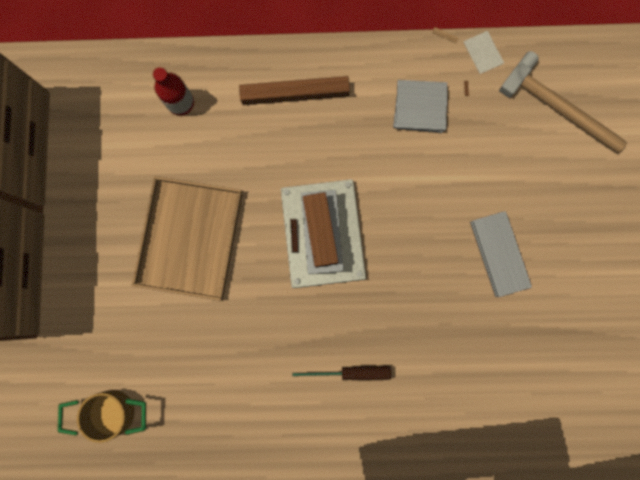

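The scene view shows the stack at (343,235), tray at (390,170), oblong pile at (234,360) and the square-plate decoy at (405,378). In the top view the blank is at (321,228), the tray at (190,240) and the pile at (500,253). I'll enlarge the relevant parts.

```bash
python3 - <<'E'
import cv2,numpy as np
t=cv2.imread("pics/top0.png");s=cv2.imread("pics/scene0.png")
f=lambda im,x,y:cv2.resize(im[y:y+75,x:x+100] if 0 else im[y:y+120,x:x+100],(400,480),interpolation=cv2.INTER_CUBIC)
cv2.imwrite("pics/c1.png",np.hstack([f(t,275,175),f(s,290,190)]))
E
```

```text
(no output)
```

View pics/c1.png

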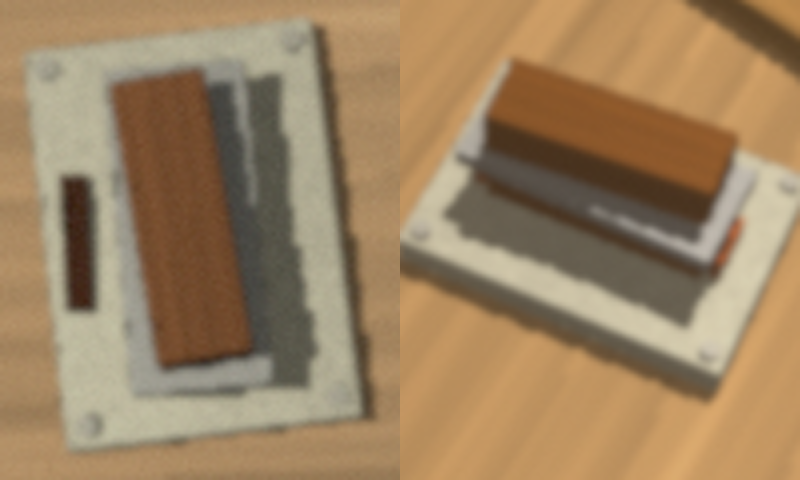

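The enlarged crop shows the blank's top face, with corners near top-view pixels (303,196), (326,192), (338,263) and (315,266). It lies on the spacer, whose rim is visible around it. Next I'll measure by mask and triangulation.

```bash
cat > h.py <<'E'
import cv2,numpy as np
from station import r, eyes, monitor, hand_in
def cam(d):
    R=cv2.Rodrigues(np.array(d["rvec"],float))[0];t=np.array(d["tvec"],float)
    K=np.array([[d["fx"],0,d["cx"]],[0,d["fy"],d["cy"]],[0,0,1]]);return K,R,t
def cast(d,px,z):
    K,R,t=cam(d);c=-R.T@t
    v=(R.T@np.linalg.inv(K)@np.c_[np.atleast_2d(px),np.ones(len(np.atleast_2d(px)))].T).T
    return c+v*((z-c[2])/v[:,2])[:,None]
def proj(d,P):
    K,R,t=cam(d);q=(K@(R@np.atleast_2d(P).T+t[:,None])).T;return q[:,:2]/q[:,2:]
def tri(d1,p1,d2,p2):
    M=[]
    for d in(d1,d2):
        K,R,t=cam(d);M.append(K@np.c_[R,t])
    X=cv2.triangulatePoints(M[0],M[1],np.float64(p1).T,np.float64(p2).T);return (X[:3]/X[3]).T
def quad(d,roi,f):
    """4-corner hull of largest blob of f(h,s,v) in roi x0,y0,x1,y1"""
    x0,y0,x1,y1=roi;im=cv2.resize(d["image"][y0:y1,x0:x1],None,fx=4,fy=4,interpolation=cv2.INTER_CUBIC)
    h,s,v=[a.astype(int) for a in cv2.split(cv2.cvtColor(im,cv2.COLOR_RGB2HSV))]
    m=f(h,s,v).astype(np.uint8)*255
    m=cv2.morphologyEx(m,cv2.MORPH_OPEN,np.ones((7,7)))
    c=max(cv2.findContours(m,0,2)[0],key=cv2.contourArea)
    q=cv2.approxPolyN(c,4,ensure_convex=True).reshape(-1,2)
    return (q+.5)/4-.5+[x0,y0],cv2.contourArea(c)/16
def order(d,q,z,ref):
    P=proj(d,ref);return np.array([q[np.argmin(np.linalg.norm(q-p,axis=1))] for p in P])
def rect(P):
    P=np.array(P);c=P.mean(0);(_,(w,h),_)=cv2.minAreaRect(np.float32(P[:,:2]*1000))
    e=[P[(i+1)%4]-P[i] for i in range(4)];i=0 if np.linalg.norm(e[0])>np.linalg.norm(e[1]) else 1
    v=(e[i]-e[i+2]);return c.round(4),sorted([round(w),round(h)]),round(float(np.degrees(np.arctan2(v[1],v[0])))%180,2)
E
python3 - <<'E'
from h import *
T=eyes.get_image("top");S=eyes.get_image("scene")
wood=lambda lo:(lambda h,s,v:(s>125)&(v>lo)&(h<16))
grey=lambda lo:(lambda h,s,v:(s<60)&(v>lo))
for n,rt,rs,ft,fs,z in(("blank",(298,185,345,272),(295,195,390,260),lambda h,s,v:(s>120)&(h<16),lambda h,s,v:(s>120)&(h<17)&(v>88),.09),
  ("pile",(462,200,540,305),(180,320,290,400),lambda h,s,v:s<50,lambda h,s,v:(s<60)&(v>125),.02)):
    q,a=quad(T,rt,ft);W=cast(T,q,z);print(n,"top",q.round(1).tolist(),a,rect(W))
    q2,a2=quad(S,rs,fs);p2=order(S,q2,z,W);print(" scene",p2.round(1).tolist(),a2,rect(cast(S,p2,z)))
    X=tri(T,q,S,p2);print(" tri",X.round(4).tolist(),rect(X))
# tray
for d,roi in((T,(120,165,260,310)),(S,(325,120,460,220))):
    x0,y0,x1,y1=roi;im=d["image"][y0:y1,x0:x1];hsv=cv2.cvtColor(im,cv2.COLOR_RGB2HSV)
    print(hsv[(y1-y0)//2,::6,2].tolist())
for p in((500,230),(500,280),(485,253),(455,253)): print(p,cv2.cvtColor(T["image"],cv2.COLOR_RGB2HSV)[p[1],p[0]])
E
```

```text
blank top [[337.6, 262.6], [314.9, 266.1], [302.9, 196.1], [325.4, 192.4]] 1578.4375 (array([0.5592, 0.0279, 0.09  ]), [38, 118], 8.49)
 scene [[294.6, 234.9], [294.6, 194.6], [389.4, 239.9], [389.4, 239.9]] 3021.3125 (array([0.5664, 0.0168, 0.09  ]), [83, 212], 13.32)
 tri [[0.4977, -0.0083, 0.0454], [0.4829, 0.0257, 0.1322], [0.637, 0.0643, 0.0339], [0.6374, 0.027, 0.0829]] (array([0.5637, 0.0272, 0.0736]), [37, 159], 14.11)
pile top [[531.4, 286.6], [495.6, 297.4], [469.9, 221.1], [505.1, 210.9]] 2887.90625 (array([ 0.5189, -0.2833,  0.02  ]), [65, 139], 15.29)
 scene [[189.9, 362.1], [203.4, 331.1], [276.9, 352.4], [265.9, 385.1]] 2590.46875 (array([ 0.522 , -0.2841,  0.02  ]), [60, 142], 15.18)
 tri [[0.4609, -0.3321, 0.0207], [0.4433, -0.2723, 0.0138], [0.5795, -0.2352, 0.0117], [0.5959, -0.2957, 0.0185]] (array([ 0.5199, -0.2838,  0.0162]), [63, 141], 15.18)
[159, 158, 161, 162, 81, 105, 170, 172, 161, 164, 161, 153, 165, 152, 157, 162, 164, 166, 165, 67, 155, 171, 172, 171]
[191, 190, 110, 96, 180, 192, 183, 175, 170, 179, 182, 169, 175, 181, 180, 188, 193, 178, 115, 86, 160, 190, 208]
(500, 230) [ 25  22 142]
(500, 280) [ 25  23 143]
(485, 253) [ 19  21 136]
(455, 253) [ 16 110 170]
```

Blank and pile are located. Moving above the stack, ahead of wrist-camera measurements.

```bash
python3 drive.py '[{"xyz": [0.0274,-0.0242,-0.0035],"aperture": 1},{"xyz": [0.0274,-0.0242,-0.0035],"aperture": 1},{"xyz": [0.0274,-0.0242,-0.0035],"aperture": 1},{"xyz": [0.0274,-0.0242,-0.0035],"aperture": 1},{"xyz": [0.0274,-0.0242,-0.0035],"aperture": 1},{"xyz": [0.0274,-0.0242,-0.0035],"aperture": 1},{"xyz": [0.0274,-0.0242,-0.0035],"aperture": 1},{"xyz": [0.0274,-0.0242,-0.0035],"aperture": 1},{"xyz": [0.0274,-0.0242,-0.0035],"aperture": 1},{"xyz": [0.0274,-0.0242,-0.0035],"aperture": 1}]'
python3 drive.py '[{"xyz": [0.0274,-0.0242,-0.0035],"aperture": 1},{"xyz": [0.0274,-0.0242,-0.0035],"aperture": 1},{"xyz": [0.0274,-0.0242,-0.0035],"aperture": 1},{"xyz": [0.0274,-0.0242,-0.0035],"aperture": 1},{"xyz": [0.0274,-0.0242,-0.0035],"aperture": 1},{"xyz": [0.0274,-0.0242,-0.0035],"aperture": 1},{"xyz": [0.0274,-0.0242,-0.0035],"aperture": 1},{"xyz": [0.0274,-0.0242,-0.0035],"aperture": 1},{"rotvec": [0,0,0.108],"aperture": 1},{"aperture": 1}]'
python3 - <<'E'
from h import *
d=eyes.get_image("wrist");cv2.imwrite("pics/w0.png",d["image"][:,:,::-1])
import pickle;pickle.dump(d,open("w0.pkl","wb"))
K,R,t=cam(d);print("cam at",-R.T@t,R[2]);s=monitor.observe();print(s["tcp_pos"],s["tool_rot"],s["time_s"])
T=eyes.get_image("top");print(cast(T,[[155,179],[246,190],[223,298],[134,284]],.022).round(4),rect(cast(T,[[155,179],[246,190],[223,298],[134,284]],.022)))
E
```

```text
time_s: 1.03
tcp_pos: [0.3565, -0.275, 0.2185]
tool_rot: [[0.967, 0.254, 0.0], [0.254, -0.967, -0.0], [0.0, 0.0, -1.0]]
contact_force: [0.2, -0.2, -1.1]
grip_width: 1.0
finger_force: 0.0
time_s: 1.87
tcp_pos: [0.5193, -0.0319, 0.2461]
tool_rot: [[0.989, 0.147, -0.001], [0.147, -0.989, 0.0], [-0.001, -0.0, -1.0]]
contact_force: [-0.5, 0.3, -0.0]
grip_width: 1.0
finger_force: 0.0
cam at [ 0.5887347  -0.02086165  0.44804415] [-0.25479547 -0.03657526 -0.96630302]
[ 0.51876422 -0.03307485  0.24595284] [[ 9.88518068e-01  1.51099951e-01 -9.13351110e-04]
 [ 1.51099868e-01 -9.88518490e-01 -1.60165926e-04]
 [-9.27065524e-04  2.03196792e-05 -9.99999570e-01]] 1.9167
[[0.6678 0.3231 0.022 ]
 [0.6434 0.16   0.022 ]
 [0.453  0.2007 0.022 ]
 [0.4809 0.3567 0.022 ]] (array([0.5613, 0.2601, 0.022 ]), [165, 195], 168.86)
```

View pics/w0.png

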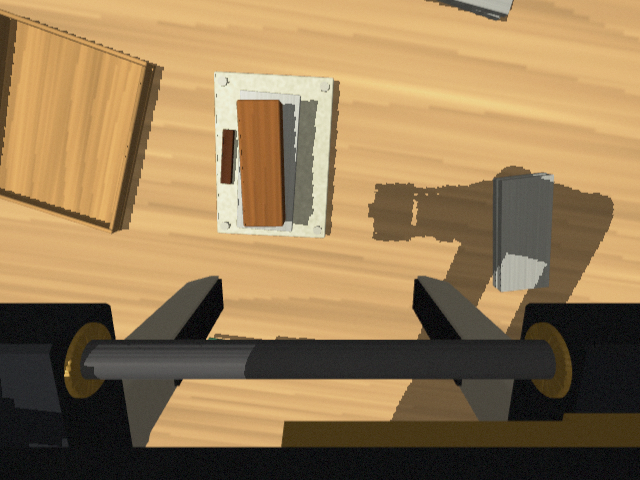

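The wrist view shows the blank's top face from (238,100) to (283,227) on the spacer, whose rim is at (300,95), with the tray at left. I'll move sideways for a second view and triangulate.

```bash
python3 drive.py '[{"xyz": [0.007,-0.018,0],"aperture": 1},{"xyz": [0.007,-0.018,0],"aperture": 1},{"xyz": [0.007,-0.018,0],"aperture": 1},{"aperture": 1},{"aperture": 1},{"aperture": 1}]'
python3 - <<'E'
from h import *
import pickle
A=pickle.load(open("w0.pkl","rb"));B=eyes.get_image("wrist");T=eyes.get_image("top");pickle.dump(B,open("w1.pkl","wb"))
cv2.imwrite("pics/w1.png",B["image"][:,:,::-1])
s=monitor.observe();print(s["tcp_pos"],s["tool_rot"])
b=lambda h,s,v:(s>150)&(h<14)&(v>90)
qa,aa=quad(A,(230,85,300,240),b);W=cast(A,qa,.09);print("A",qa.round(1).tolist(),aa,rect(W))
c=proj(B,W);lo=c.min(0).astype(int)-12;hi=c.max(0).astype(int)+12
qb,ab=quad(B,(*lo,*hi),b);qb=order(B,qb,.09,W);print("B",qb.round(1).tolist(),ab,rect(cast(B,qb,.09)))
X=tri(A,qa,B,qb);print("AB",X.round(4).tolist(),rect(X))
qt,at=quad(T,(298,185,345,272),lambda h,s,v:(s>120)&(h<16));
try:
  qt=order(T,qt,.09,W);
  for d,q in((A,qa),(B,qb)): X=tri(T,qt,d,q);print("T",X[:,2].round(4),rect(X))
except Exception as e: print(e)
E
```

```text
time_s: 2.47
tcp_pos: [0.5312, 0.0214, 0.2463]
tool_rot: [[0.989, 0.149, -0.0], [0.149, -0.989, -0.001], [-0.0, 0.001, -1.0]]
contact_force: [0.0, -0.2, 0.3]
grip_width: 1.005
finger_force: 0.0
[0.53131804 0.02146105 0.24635839] [[ 9.89056983e-01  1.47534006e-01 -2.37418254e-05]
 [ 1.47533989e-01 -9.89056927e-01 -3.41352344e-04]
 [-7.38430956e-05  3.34114193e-04 -9.99999941e-01]]
A [[231.9, 130.9], [230.9, 152.6], [229.6, 152.6], [229.6, 130.9]] 35.21875 (array([0.5772, 0.061 , 0.09  ]), [2, 20], 3.55)
B [[277.9, 158.6], [277.9, 161.4], [277.9, 161.4], [277.9, 158.6]] 6.375 (array([0.579 , 0.0681, 0.09  ]), [0, 3], 6.92)
AB [[0.583, 0.069, 0.0617], [0.5682, 0.0751, 0.0197], [0.5688, 0.074, 0.0307], [0.5832, 0.0682, 0.0738]] (array([0.5758, 0.0716, 0.0465]), [1, 16], 157.77)
T [0.0196 0.05   0.055  0.0325] (array([0.5547, 0.0541, 0.0393]), [0, 11], 18.92)
T [-0.0876 -0.0718 -0.0718 -0.0876] (array([ 0.5632,  0.0608, -0.0797]), [0, 3], 24.43)
```

View pics/w1.png

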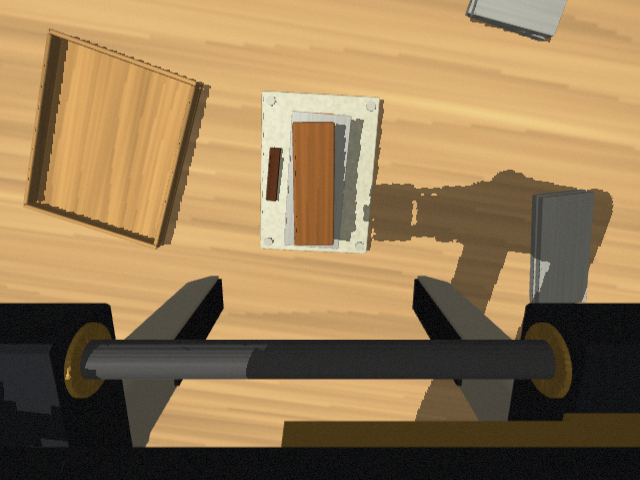

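This view has the blank's top face at about (293,122)–(334,245), the spacer's rim around it, and the whole tray at (50,30), (204,85), (158,247), (25,205). My colour threshold was too tight, so I'll fix it.

```bash
python3 - <<'E'
from h import *
import pickle
A=pickle.load(open("w0.pkl","rb"));B=pickle.load(open("w1.pkl","rb"));T=eyes.get_image("top")
hb=cv2.cvtColor(B["image"],cv2.COLOR_RGB2HSV)
for p in((314,150),(314,230),(284,180),(345,200),(100,130),(300,116)):print(p,hb[p[1],p[0]])
b=lambda h,s,v:(s>150)&(h<20)&(v>70)
qa,aa=quad(A,(236,85,300,240),b);W=cast(A,qa,.09);print("A",qa.round(1).tolist(),aa,rect(W))
qb,ab=quad(B,(287,105,350,250),b);qb=order(B,qb,.09,W);print("B",qb.round(1).tolist(),ab,rect(cast(B,qb,.09)))
X=tri(A,qa,B,qb);print("AB",X.round(4).tolist(),rect(X))
qt,at=quad(T,(298,185,345,272),lambda h,s,v:(s>120)&(h<16));print(at)
q=np.array([[337.6,262.6],[314.9,266.1],[302.9,196.1],[325.4,192.4]]);q=order(T,q,.09,W)
for d,p in((A,qa),(B,qb)): X=tri(T,q,d,p);print("T",X[:,2].round(4),rect(X))
tr=np.array([[50,30],[204,85],[158,247],[25,205]]);X=cast(B,tr,.022);print("tray",X.round(3).tolist(),rect(X))
tt=np.array([[155,179],[246,190],[223,298],[134,284]]);tt=order(T,tt,.022,X);X=tri(T,tt,B,tr);print(X[:,2],rect(X))
E
```

```text
(314, 150) [ 14 173 155]
(314, 230) [ 14 174 154]
(284, 180) [ 27  39 226]
(345, 200) [ 28  44 111]
(100, 130) [ 17 140 215]
(300, 116) [ 30  17 209]
A [[279.1, 99.9], [282.9, 225.1], [243.4, 225.1], [236.4, 99.9]] 5058.40625 (array([0.5598, 0.0306, 0.09  ]), [40, 118], 8.62)
B [[334.1, 122.1], [332.9, 244.1], [294.6, 244.1], [292.1, 122.1]] 4816.0625 (array([0.5598, 0.0308, 0.09  ]), [39, 118], 8.64)
AB [[0.6212, 0.0203, 0.0874], [0.5036, 0.0025, 0.0866], [0.499, 0.0411, 0.0911], [0.6153, 0.0592, 0.0882]] (array([0.5597, 0.0308, 0.0884]), [39, 119], 8.72)
533.0
T [0.0931 0.0874 0.0931 0.1013] (array([0.5588, 0.0283, 0.0937]), [38, 117], 8.34)
T [0.0811 0.0863 0.0896 0.0897] (array([0.5598, 0.0287, 0.0867]), [38, 120], 8.49)
tray [[0.672, 0.326, 0.022], [0.642, 0.163, 0.022], [0.451, 0.206, 0.022], [0.48, 0.362, 0.022]] (array([0.561 , 0.2645, 0.022 ]), [166, 196], 168.42)
[0.02880099 0.03946145 0.03121006 0.03170605] (array([0.5603, 0.2582, 0.0328]), [166, 191], 168.66)
```

```bash
python3 drive.py '[{"xyz": [0.0098,-0.0014,0.02],"aperture": 1},{"xyz": [0.0098,-0.0014,0.025],"aperture": 1},{"xyz": [0.0097,-0.0014,0.025],"aperture": 1},{"xyz": [0,0,0.025],"aperture": 1},{"xyz": [0,0,0.025],"aperture": 1},{"xyz": [0,0,0.02],"aperture": 1},{"xyz": [0,0,0.014],"aperture": 1},{"aperture": 1},{"aperture": 1},{"aperture": 1}]' 15
python3 - <<'E'
from h import *
import pickle
A=pickle.load(open("w0.pkl","rb"));B=pickle.load(open("w1.pkl","rb"));T=eyes.get_image("top")
f=lambda h,s,v:(v<80)&(s>100)
qa,_=quad(A,(217,125,237,190),f);qb,_=quad(B,(262,140,284,206),f);qt,_=quad(T,(287,215,301,256),f)
a,b,t=[q.mean(0)[None] for q in(qa,qb,qt)];print(a,b,t,tri(A,a,B,b),tri(B,b,T,t),tri(A,a,T,t))
d=eyes.get_image("wrist");cv2.imwrite("pics/w2.png",d["image"][:,:,::-1])
E
```

```text
time_s: 3.45
tcp_pos: [0.5607, 0.0308, 0.0937]
tool_rot: [[0.989, 0.148, 0.002], [0.148, -0.989, -0.0], [0.002, 0.0, -1.0]]
contact_force: [0.5, 0.6, 1.0]
grip_width: 0.999
finger_force: 0.0
[[232.1875 149.875 ]] [[270.125 157.75 ]] [[293.375 240.625]] [[ 0.56551851  0.09688238 -0.08401546]] [[ 0.56760797  0.08929565 -0.0966292 ]] [[ 0.56030649  0.08328248 -0.03909238]]
```

View pics/w2.png

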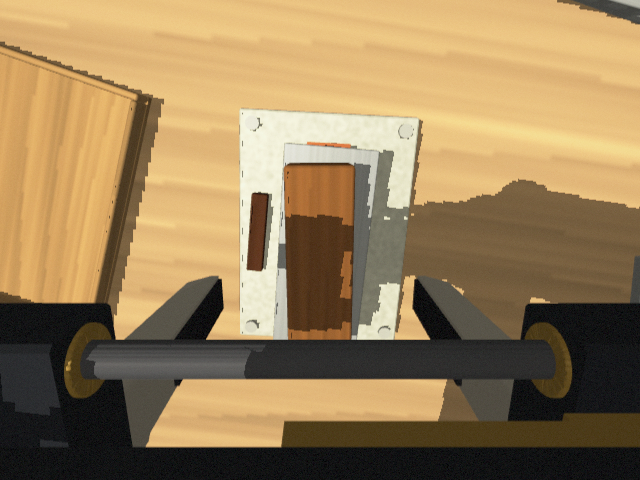

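The blank sits centred between the fingers (columns 220–415, blank 285–353). Finishing the descent and closing.

```bash
python3 drive.py '[{"xyz": [-0.001,0,0.014],"aperture": 1},{"xyz": [0,0,0.013],"aperture": 1},{"aperture": 1},{"aperture": 0},{"aperture": 0},{"aperture": 0},{"aperture": 0},{"aperture": 0},{"aperture": 0},{"aperture": 0}]' 15
```

```text
time_s: 4.38
tcp_pos: [0.5591, 0.0311, 0.0656]
tool_rot: [[0.989, 0.148, 0.0], [0.148, -0.989, -0.0], [0.0, 0.0, -1.0]]
contact_force: [0.5, -0.3, -0.5]
grip_width: 0.547
finger_force: 0.0
```

```bash
python3 drive.py '[{"aperture": 0},{"aperture": 0},{"xyz": [0,0,-0.005],"aperture": 0},{"xyz": [0,0,-0.015],"aperture": 0},{"xyz": [0,0,-0.025],"aperture": 0},{"xyz": [0,0,-0.025],"aperture": 0},{"aperture": 0},{"aperture": 0}]'
```

```text
time_s: 5.05
tcp_pos: [0.5606, 0.0311, 0.1379]
tool_rot: [[0.989, 0.148, 0.004], [0.148, -0.989, -0.0], [0.004, 0.001, -1.0]]
contact_force: [-0.2, 0.1, 0.1]
grip_width: 0.01
finger_force: 0.0
```

I lifted before the fingers had closed: grip width is now 0.01, so the blank was left behind. I'll reopen and check whether it moved.

```bash
python3 drive.py '[{"xyz": [0,0,-0.03],"aperture": 1},{"xyz": [0,0,-0.03],"aperture": 1},{"xyz": [-0.01,0,-0.03],"aperture": 1},{"xyz": [-0.015,0,-0.02],"aperture": 1},{"aperture": 1},{"aperture": 1},{"aperture": 1},{"aperture": 1},{"aperture": 1},{"aperture": 1}]'
cat > blank.py <<'E'
from h import *
B=eyes.get_image("wrist")
b=lambda h,s,v:(s>150)&(h<20)&(v>70)
W=cast(B,[[320,180]],.09)
q,a=quad(B,(287,105,370,265),b);print("B",q.round(1).tolist(),a,rect(cast(B,q,.09)))
cv2.imwrite("pics/w3.png",B["image"][:,:,::-1]);s=monitor.observe();print(s["tcp_pos"],s["tool_rot"],s["grip_width"])
E
python3 blank.py
```

```text
time_s: 5.88
tcp_pos: [0.5337, 0.0275, 0.2437]
tool_rot: [[0.989, 0.148, -0.003], [0.148, -0.989, 0.0], [-0.003, -0.0, -1.0]]
contact_force: [0.2, 0.0, 0.3]
grip_width: 0.68
finger_force: 0.0
B [[340.4, 125.6], [338.6, 247.4], [300.1, 247.6], [298.4, 125.6]] 4839.75 (array([0.5597, 0.0308, 0.09  ]), [39, 118], 8.57)
[0.53381711 0.0274579  0.24405463] [[ 9.88951554e-01  1.48223914e-01 -2.12015336e-03]
 [ 1.48224489e-01 -9.88953734e-01  1.15755895e-04]
 [-2.07957579e-03 -4.28735621e-04 -9.99997746e-01]] 0.721768001313419
```

View pics/w3.png

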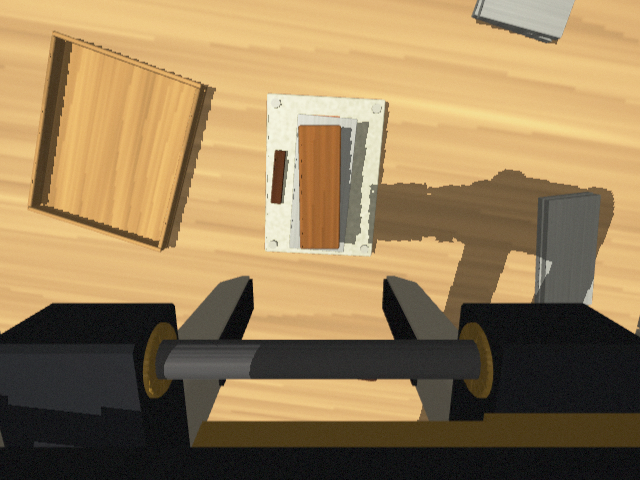

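The blank hasn't moved: its centre is still (0.5597, 0.0308) at 8.6°. Trying again with full closing time.

```bash
python3 drive.py '[{"xyz": [0.013,0.0003,0.025],"aperture": 0.7},{"xyz": [0.013,0.0003,0.025],"aperture": 0.7},{"xyz": [0,0,0.03],"aperture": 0.7},{"xyz": [0,0,0.03],"aperture": 0.7},{"xyz": [0,0,0.03],"aperture": 0.7},{"xyz": [0,0,0.02],"aperture": 0.7},{"xyz": [0,0,0.013],"aperture": 0.7},{"xyz": [0,0,0.006],"aperture": 0.7},{"aperture": 0.7},{"aperture": 0.7}]' 15
python3 drive.py '[{"aperture": 0},{"aperture": 0},{"aperture": 0},{"aperture": 0},{"aperture": 0},{"aperture": 0},{"aperture": 0},{"aperture": 0},{"aperture": 0},{"aperture": 0}]' 15
```

```text
time_s: 6.77
tcp_pos: [0.5608, 0.0307, 0.0674]
tool_rot: [[0.989, 0.148, 0.001], [0.148, -0.989, -0.0], [0.001, 0.0, -1.0]]
contact_force: [0.6, 0.9, 1.2]
grip_width: 0.697
finger_force: 0.0
time_s: 7.6
tcp_pos: [0.56, 0.0307, 0.0663]
tool_rot: [[0.989, 0.148, -0.0], [0.148, -0.989, 0.0], [-0.0, -0.0, -1.0]]
contact_force: [0.4, 0.1, -0.5]
grip_width: 0.037
finger_force: 0.0
```

The fingers closed to 0.037 without meeting anything. I need to see where the tips are.

```bash
python3 - <<'E'
from h import *
T=eyes.get_image("top");S=eyes.get_image("scene");W=eyes.get_image("wrist")
f=lambda im,x,y:cv2.resize(im["image"][y:y+160,x:x+130,::-1],(390,480),interpolation=cv2.INTER_CUBIC)
cv2.imwrite("pics/c4.png",np.hstack([f(S,270,130),cv2.resize(W["image"][60:480,140:500,::-1],(400,480))]))
s=monitor.observe();print(s["tcp_pos"],proj(S,s["tcp_pos"]),proj(W,s["tcp_pos"]),s["grip_width"])
E
```

```text
[0.55997985 0.03069641 0.06630801] [[341.12264949 227.20546768]] [[319.24769998 267.41087273]] 0.005714922190534846
```

View pics/c4.png

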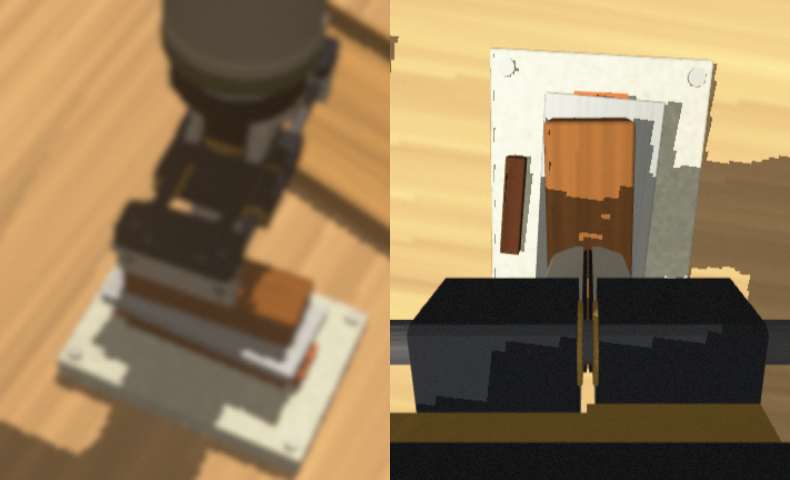

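```bash
python3 - <<'E'
from h import *
W=eyes.get_image("wrist");S=eyes.get_image("scene");s=monitor.observe();p=s["tcp_pos"];n=-s["tool_rot"][:,2]
for k in(0,.01,.0188,.024,.03,.04,.06,.0838):print(k,proj(W,p+k*n).round(1),proj(S,p+k*n).round(1))
g=W["image"][150:300,319:322].mean((1,2)).astype(int);print(list(enumerate(g,150))[70:150:2])
im=cv2.resize(W["image"][215:365,220:420,::-1],(800,600),interpolation=cv2.INTER_CUBIC);cv2.imwrite("pics/w5.png",im)
E
```

```text
0 [[319.3 267.4]] [[341.1 227.2]]
0.01 [[319.4 273.3]] [[341.4 224.4]]
0.0188 [[319.5 279. ]] [[341.7 221.8]]
0.024 [[319.5 282.6]] [[341.8 220.3]]
0.03 [[319.6 287. ]] [[342.  218.5]]
0.04 [[319.6 295. ]] [[342.3 215.5]]
0.06 [[319.9 314. ]] [[343.  209.3]]
0.0838 [[320.2 343.7]] [[343.7 201.6]]
[(220, np.int64(119)), (222, np.int64(119)), (224, np.int64(120)), (226, np.int64(120)), (228, np.int64(118)), (230, np.int64(118)), (232, np.int64(117)), (234, np.int64(98)), (236, np.int64(61)), (238, np.int64(62)), (240, np.int64(60)), (242, np.int64(59)), (244, np.int64(58)), (246, np.int64(59)), (248, np.int64(57)), (250, np.int64(58)), (252, np.int64(59)), (254, np.int64(59)), (256, np.int64(60)), (258, np.int64(59)), (260, np.int64(59)), (262, np.int64(56)), (264, np.int64(91)), (266, np.int64(118)), (268, np.int64(72)), (270, np.int64(59)), (272, np.int64(57)), (274, np.int64(60)), (276, np.int64(62)), (278, np.int64(57)), (280, np.int64(27)), (282, np.int64(26)), (284, np.int64(25)), (286, np.int64(25)), (288, np.int64(26)), (290, np.int64(20)), (292, np.int64(12)), (294, np.int64(19)), (296, np.int64(19)), (298, np.int64(19))]
```

View pics/w5.png

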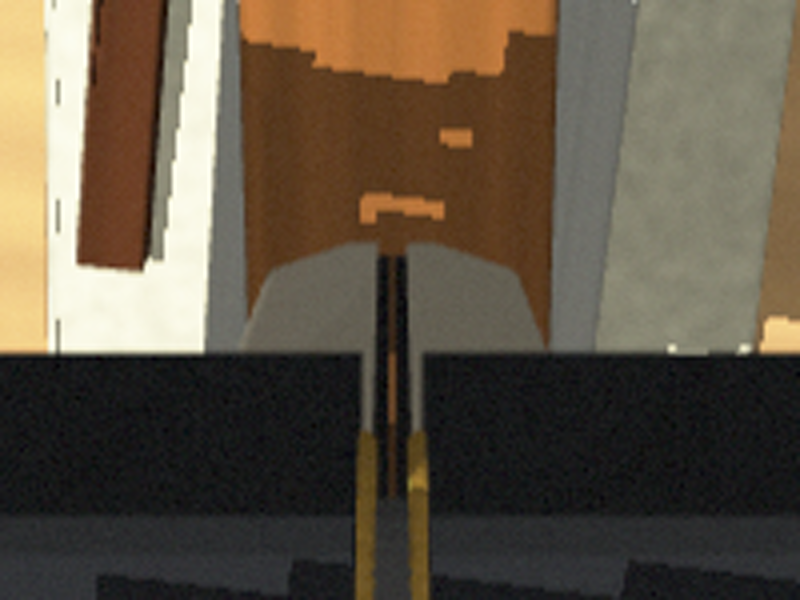

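```bash
python3 - <<'E'
from h import *
import pickle
B=pickle.load(open("w1.pkl","rb"));K,R,t=cam(B);p=np.array([0.53131804,0.02146105,0.24635839])
print(B["fx"],"Z tcp",(R@p+t),"Z tips",B["fx"]*.093/193)
ax=np.array([.98906,.14753,0])
for f in(0,.0075):
  for k in(0,.01,.02,.03,.04):
    q=p+f*ax+[0,0,k];print(f,k,proj(B,[q+.0465*np.array([.1475,-.989,0]),q-.0465*np.array([.1475,-.989,0])]).round(0).tolist())
s=monitor.observe();print(s["contact_force"],s["joint_positions"])
E
```

```text
366.32890079438187 Z tcp [0.0009885  0.01583554 0.21319088] Z tips 0.17652118017553114
0 0 [[399.0, 267.0], [239.0, 267.0]]
0 0.01 [[403.0, 273.0], [236.0, 273.0]]
0 0.02 [[407.0, 280.0], [232.0, 280.0]]
0 0.03 [[412.0, 287.0], [227.0, 287.0]]
0 0.04 [[417.0, 295.0], [222.0, 295.0]]
0.0075 0 [[400.0, 255.0], [239.0, 255.0]]
0.0075 0.01 [[404.0, 260.0], [235.0, 260.0]]
0.0075 0.02 [[408.0, 266.0], [231.0, 266.0]]
0.0075 0.03 [[413.0, 273.0], [226.0, 273.0]]
0.0075 0.04 [[418.0, 280.0], [221.0, 280.0]]
[ 0.19211269 -0.6153466   0.1210587 ] [-3.67407581e-02  1.11692934e-01  1.72687837e+00  1.72337995e-06
  1.30306225e+00  1.38531919e+00]
```

The projections say the tips show about 36 mm further back along the tool than the reported TCP, both open (front edges at row 278, columns 222 and 415) and shut. The tips are therefore really near z≈0.10, above the blank's 0.09 top. I'll open and go down in small steps, watching the force.

```bash
python3 drive.py '[{"aperture": 0.7},{"aperture": 0.7},{"aperture": 0.7},{"aperture": 0.7},{"aperture": 0.7},{"aperture": 0.7},{"aperture": 0.7},{"aperture": 0.7},{"aperture": 0.7},{"aperture": 0.7}]'
python3 drive.py '[{"xyz": [0,0,0.006],"aperture": 0.7},{"xyz": [0,0,0.006],"aperture": 0.7},{"xyz": [0,0,0.006],"aperture": 0.7},{"aperture": 0.7},{"aperture": 0.7}]'
python3 drive.py '[{"xyz": [0,0,0.005],"aperture": 0.7},{"xyz": [0,0,0.005],"aperture": 0.7},{"xyz": [0,0,0.004],"aperture": 0.7},{"aperture": 0.7},{"aperture": 0.7}]'
python3 drive.py '[{"aperture": 0},{"aperture": 0},{"aperture": 0},{"aperture": 0},{"aperture": 0},{"aperture": 0},{"aperture": 0},{"aperture": 0},{"aperture": 0},{"aperture": 0}]' 15
```

```text
time_s: 8.68
tcp_pos: [0.56, 0.0307, 0.0663]
tool_rot: [[0.989, 0.148, 0.0], [0.148, -0.989, 0.0], [0.0, 0.0, -1.0]]
contact_force: [0.5, -0.4, 0.1]
grip_width: 0.667
finger_force: 0.0
time_s: 9.1
tcp_pos: [0.5592, 0.0307, 0.0473]
tool_rot: [[0.989, 0.148, -0.002], [0.148, -0.989, 0.0], [-0.002, -0.0, -1.0]]
contact_force: [-0.5, 0.4, 0.5]
grip_width: 0.702
finger_force: 0.0
time_s: 9.52
tcp_pos: [0.5596, 0.0307, 0.0338]
tool_rot: [[0.989, 0.148, -0.001], [0.148, -0.989, 0.0], [-0.001, -0.0, -1.0]]
contact_force: [0.7, 0.4, 1.0]
grip_width: 0.697
finger_force: 0.0
time_s: 10.35
tcp_pos: [0.5602, 0.0306, 0.0346]
tool_rot: [[0.989, 0.148, 0.0], [0.148, -0.989, -0.0], [0.0, 0.0, -1.0]]
contact_force: [-0.2, -0.3, 2.2]
grip_width: 0.429
finger_force: 15.0
```

Now it grips at 40 mm with 15 N. Lift, carry over the tray, and turn to the tray's heading.

```bash
python3 drive.py '[{"xyz": [0,0,-0.004],"aperture": 0},{"xyz": [0,0,-0.01],"aperture": 0},{"xyz": [0,0,-0.02],"aperture": 0},{"xyz": [0,0,-0.025],"aperture": 0},{"xyz": [0,0,-0.02],"aperture": 0},{"xyz": [0,0,-0.01],"aperture": 0},{"aperture": 0},{"aperture": 0}]'
python3 drive.py '[{"xyz": [0.0025,-0.0163,0],"aperture": 0},{"xyz": [0.0045,-0.03,0],"aperture": 0},{"xyz": [0.0045,-0.03,0],"aperture": 0},{"xyz": [0.0045,-0.03,0],"aperture": 0},{"xyz": [0.0045,-0.03,0],"aperture": 0},{"xyz": [0.0045,-0.03,0],"aperture": 0},{"xyz": [0.0045,-0.03,0],"aperture": 0},{"xyz": [0.0035,-0.02,0],"aperture": 0},{"xyz": [0.0023,-0.013,0],"aperture": 0},{"aperture": 0}]'
python3 drive.py '[{"rotvec": [0,0,0.087],"aperture": 0},{"rotvec": [0,0,0.087],"aperture": 0},{"rotvec": [0,0,0.087],"aperture": 0},{"rotvec": [0,0,0.087],"aperture": 0},{"aperture": 0},{"aperture": 0},{"aperture": 0}]'
python3 - <<'E'
from h import *
W=eyes.get_image("wrist");cv2.imwrite("pics/w6.png",W["image"][:,:,::-1])
E
```

```text
time_s: 11.02
tcp_pos: [0.5603, 0.0307, 0.1236]
tool_rot: [[0.989, 0.148, 0.001], [0.148, -0.989, -0.0], [0.001, 0.0, -1.0]]
contact_force: [0.2, -0.5, -1.4]
grip_width: 0.43
finger_force: 15.0
time_s: 11.85
tcp_pos: [0.5595, 0.2647, 0.1212]
tool_rot: [[0.989, 0.151, -0.003], [0.151, -0.989, -0.0], [-0.003, -0.0, -1.0]]
contact_force: [0.6, -0.5, -1.3]
grip_width: 0.428
finger_force: 15.0
time_s: 12.43
tcp_pos: [0.5608, 0.2618, 0.1228]
tool_rot: [[0.981, -0.196, -0.001], [-0.196, -0.981, -0.0], [-0.001, 0.001, -1.0]]
contact_force: [0.0, -0.5, -0.8]
grip_width: 0.431
finger_force: 15.0
```

View pics/w6.png

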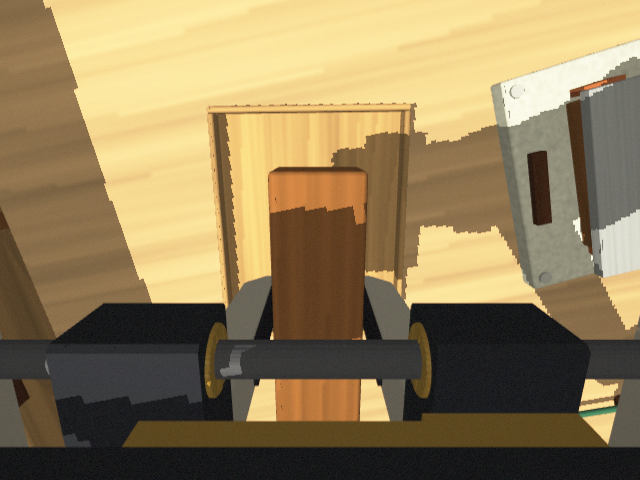

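The blank is held square and centred over the tray, whose rim runs from (208,107) to (413,104) with the blank at columns 270–366. Lowering, slowly at the end.

```bash
python3 drive.py '[{"xyz": [0,0,0.015],"aperture": 0},{"xyz": [0,0,0.025],"aperture": 0},{"xyz": [0,0,0.025],"aperture": 0},{"xyz": [0,0,0.025],"aperture": 0},{"xyz": [0,0,0.02],"aperture": 0},{"xyz": [0,0,0.015],"aperture": 0},{"xyz": [0,0,0.008],"aperture": 0},{"xyz": [0,0,0.003],"aperture": 0},{"aperture": 0},{"aperture": 0}]'
python3 drive.py '[{"xyz": [0,0,0.002],"aperture": 0},{"xyz": [0,0,0.002],"aperture": 0},{"aperture": 0},{"aperture": 0}]'
python3 drive.py '[{"xyz": [0,0,0.001],"aperture": 0},{"xyz": [0,0,0.001],"aperture": 0},{"aperture": 0},{"aperture": 0}]'
```

```text
time_s: 13.32
tcp_pos: [0.5617, 0.263, -0.0115]
tool_rot: [[0.98, -0.197, 0.001], [-0.197, -0.98, 0.001], [0.001, -0.001, -1.0]]
contact_force: [0.4, 0.9, -0.8]
grip_width: 0.428
finger_force: 15.0
time_s: 13.65
tcp_pos: [0.5611, 0.2627, -0.0163]
tool_rot: [[0.98, -0.198, 0.0], [-0.198, -0.98, 0.0], [0.0, -0.0, -1.0]]
contact_force: [-0.6, 0.1, -1.5]
grip_width: 0.428
finger_force: 15.0
time_s: 13.98
tcp_pos: [0.5608, 0.2626, -0.0188]
tool_rot: [[0.98, -0.198, -0.0], [-0.198, -0.98, -0.0], [-0.0, 0.0, -1.0]]
contact_force: [0.2, -0.6, -0.7]
grip_width: 0.428
finger_force: 15.0
```

```bash
python3 drive.py '[{"xyz": [0,0,0.001],"aperture": 0},{"aperture": 0},{"aperture": 0}]'
python3 drive.py '[{"xyz": [0,0,0.001],"aperture": 0},{"aperture": 0},{"aperture": 0}]'
```

```text
time_s: 14.23
tcp_pos: [0.5608, 0.2626, -0.0198]
tool_rot: [[0.98, -0.198, -0.0], [-0.198, -0.98, -0.0], [-0.0, 0.0, -1.0]]
contact_force: [-0.3, 0.7, -0.5]
grip_width: 0.43
finger_force: 15.0
time_s: 14.48
tcp_pos: [0.5611, 0.2628, -0.0204]
tool_rot: [[0.98, -0.198, 0.0], [-0.198, -0.98, 0.0], [0.0, -0.0, -1.0]]
contact_force: [0.3, -0.2, -0.7]
grip_width: 0.427
finger_force: 15.0
```

```bash
python3 drive.py '[{"xyz": [0,0,0.001],"aperture": 0},{"aperture": 0},{"aperture": 0}]'
python3 drive.py '[{"xyz": [0,0,0.001],"aperture": 0},{"aperture": 0},{"aperture": 0}]'
```

```text
time_s: 14.73
tcp_pos: [0.5612, 0.2628, -0.0204]
tool_rot: [[0.98, -0.198, 0.0], [-0.198, -0.98, 0.0], [0.0, -0.0, -1.0]]
contact_force: [-4.3, -2.1, 9.5]
grip_width: 0.431
finger_force: 15.0
time_s: 14.98
tcp_pos: [0.5614, 0.2628, -0.0207]
tool_rot: [[0.98, -0.198, 0.001], [-0.198, -0.98, 0.0], [0.001, -0.0, -1.0]]
contact_force: [-7.2, -2.9, 14.3]
grip_width: 0.426
finger_force: 15.0
```

Contact confirmed. Ease off, release, lift, go back over the stack.

```bash
python3 drive.py '[{"xyz": [0,0,-0.0015],"aperture": 0},{"aperture": 0},{"aperture": 0.65},{"aperture": 0.65},{"aperture": 0.65},{"aperture": 0.65},{"aperture": 0.65},{"aperture": 0.65},{"aperture": 0.65}]'
python3 drive.py '[{"xyz": [0,0,-0.01],"aperture": 0.65},{"xyz": [0,0,-0.025],"aperture": 0.65},{"xyz": [0,0,-0.035],"aperture": 1},{"xyz": [0,0,-0.035],"aperture": 1},{"xyz": [0,0,-0.035],"aperture": 1},{"xyz": [0,0,-0.035],"aperture": 1},{"xyz": [0,0,-0.035],"aperture": 1},{"xyz": [0,0,-0.035],"aperture": 1},{"xyz": [0,0,-0.02],"aperture": 1}]'
python3 drive.py '[{"rotvec": [0,0,-0.09],"aperture": 1},{"rotvec": [0,0,-0.09],"aperture": 1},{"rotvec": [0,0,-0.09],"aperture": 1},{"xyz": [-0.004,0.038,0],"aperture": 1},{"xyz": [-0.004,0.038,0],"aperture": 1},{"xyz": [-0.004,0.038,0],"aperture": 1},{"xyz": [-0.004,0.038,0],"aperture": 1},{"xyz": [-0.004,0.038,0],"aperture": 1},{"xyz": [-0.004,0.038,0],"aperture": 1},{"aperture": 1}]'
python3 drive.py '[{"aperture": 1},{"aperture": 1},{"aperture": 1}]'
python3 - <<'E'
from h import *
import pickle
W=eyes.get_image("wrist");T=eyes.get_image("top");pickle.dump([W,T],open("sp.pkl","wb"))
t=cv2.resize(T["image"][160:320,120:360,::-1],(480,320),interpolation=cv2.INTER_CUBIC)
w=W["image"][:300,80:560,::-1]
cv2.imwrite("pics/w7.png",np.vstack([w,t[:300]]))
s=monitor.observe();print(s["time_s"],s["tcp_pos"],s["tool_rot"])
E
```

```text
time_s: 15.73
tcp_pos: [0.5609, 0.2627, -0.0212]
tool_rot: [[0.98, -0.198, -0.0], [-0.198, -0.98, -0.0], [-0.0, 0.0, -1.0]]
contact_force: [-1.2, -0.5, 0.7]
grip_width: 0.649
finger_force: 0.0
time_s: 16.48
tcp_pos: [0.5622, 0.2632, 0.2502]
tool_rot: [[0.98, -0.198, 0.006], [-0.198, -0.98, 0.002], [0.006, -0.003, -1.0]]
contact_force: [1.1, 0.6, 1.1]
grip_width: 0.997
finger_force: 0.0
time_s: 17.32
tcp_pos: [0.5529, 0.0272, 0.2449]
tool_rot: [[0.998, 0.065, 0.001], [0.065, -0.998, -0.003], [0.001, 0.003, -1.0]]
contact_force: [-0.7, -0.0, 0.5]
grip_width: 1.001
finger_force: 0.0
time_s: 17.57
tcp_pos: [0.5532, 0.0347, 0.2443]
tool_rot: [[0.997, 0.072, 0.0], [0.072, -0.997, 0.0], [0.0, -0.0, -1.0]]
contact_force: [0.1, 0.0, -0.2]
grip_width: 0.997
finger_force: 0.0
17.6667 [0.55311416 0.03497494 0.24395471] [[ 9.97355248e-01  7.26808690e-02  3.50666353e-05]
 [ 7.26808578e-02 -9.97355217e-01  2.54782262e-04]
 [ 5.34916878e-05 -2.51559753e-04 -9.99999967e-01]]
```

View pics/w7.png

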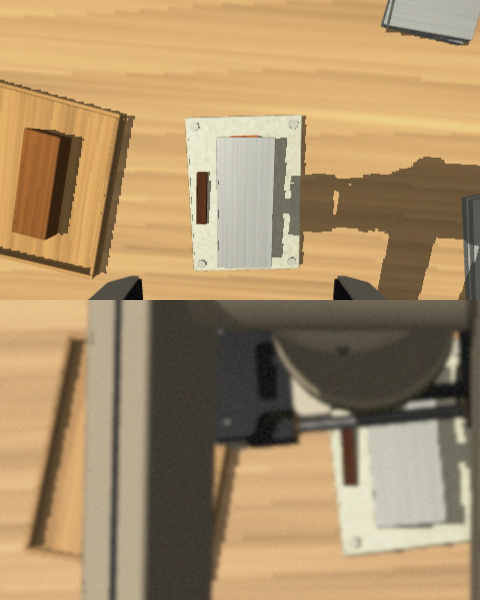

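The blank lies flat in the tray, at crop (42,183). The bare spacer shows at crop corners (216,136), (274,138), (273,268), (217,268). Measuring it from two wrist places.

```bash
python3 drive.py '[{"xyz": [-0.02,-0.03,0],"aperture": 1},{"xyz": [-0.02,-0.03,0],"aperture": 1},{"aperture": 1},{"aperture": 1},{"aperture": 1}]' >/dev/null
python3 - <<'E'
from h import *
import pickle
A,_=pickle.load(open("sp.pkl","rb"));B=eyes.get_image("wrist")
h=cv2.cvtColor(A["image"],cv2.COLOR_RGB2HSV)
for p in((325,200),(300,150),(340,255),(375,180),(362,200),(290,240)):print(p,h[p[1],p[0]])
f=lambda h,s,v:(s<26)&(v>120)
qa,aa=quad(A,(285,128,370,275),f);W=cast(A,qa,.06);print(qa.round(1).tolist(),aa,rect(W))
c=proj(B,W);lo=c.min(0).astype(int)-7;hi=c.max(0).astype(int)+8
qb,ab=quad(B,(*lo,*hi),f);qb=order(B,qb,.06,W);print(qb.round(1).tolist(),ab,rect(cast(B,qb,.06)))
X=tri(A,qa,B,qb);print(X[:,2],rect(X));s=monitor.observe();print(s["tcp_pos"],s["tool_rot"])
E
```

```text
(325, 200) [ 28  17 190]
(300, 150) [ 32  16 207]
(340, 255) [ 25  18 186]
(375, 180) [ 28  36 114]
(362, 200) [ 28  40 108]
(290, 240) [ 28  36 227]
[[350.9, 266.9], [297.6, 266.9], [295.4, 137.1], [355.1, 136.9]] 7172.8125 (array([0.5598, 0.0287, 0.06  ]), [61, 139], 3.94)
[[410.1, 182.1], [352.1, 206.4], [355.4, 94.9], [416.6, 95.4]] 5032.34375 (array([0.5802, 0.0302, 0.06  ]), [60, 111], 3.73)
[0.21611845 0.14815189 0.06184737 0.05889638] (array([0.584 , 0.0375, 0.1213]), [61, 103], 174.77)
[0.50928351 0.09079252 0.2439319 ] [[ 9.97422969e-01  7.17446204e-02  3.62029981e-04]
 [ 7.17447292e-02 -9.97422982e-01 -2.97033708e-04]
 [ 3.39786453e-04  3.22241985e-04 -9.99999890e-01]]
```

```bash
python3 drive.py '[{"xyz": [0.0153,0.0219,0.01],"aperture": 0.85},{"xyz": [0.0153,0.0219,0.01],"aperture": 0.85},{"xyz": [0.0153,0.0218,0.01],"aperture": 0.85},{"xyz": [0,0,0.03],"aperture": 0.85},{"xyz": [0,0,0.03],"aperture": 0.85},{"xyz": [0,0,0.03],"aperture": 0.85},{"xyz": [0,0,0.03],"aperture": 0.85},{"xyz": [0,0,0.02],"aperture": 0.85},{"aperture": 0.85},{"aperture": 0.85}]' 30
python3 - <<'E'
from h import *
W=eyes.get_image("wrist");s=monitor.observe();print(s["tcp_pos"],s["tool_rot"][:,0])
f=lambda h,s,v:(s<26)&(v>100)
q,a=quad(W,(250,120,390,300),f);print(q.round(1).tolist(),a,cast(W,q,.06).round(4).tolist())
E
```

```text
time_s: 18.97
tcp_pos: [0.5585, 0.0278, 0.0727]
tool_rot: [[0.998, 0.07, -0.003], [0.07, -0.998, 0.0], [-0.003, -0.0, -1.0]]
contact_force: [-0.4, 0.7, 1.3]
grip_width: 0.854
finger_force: 0.0
[0.55999335 0.02785551 0.074594  ] [9.97542306e-01 7.00664061e-02 2.13697715e-04]
[[368.6, 213.1], [257.6, 206.1], [265.1, 140.6], [371.4, 140.1]] 6644.84375 [[0.59, 0.0005, 0.06], [0.5897, 0.0664, 0.06], [0.6274, 0.0632, 0.06], [0.6318, 0.0034, 0.06]]
```

Plate end confirms its centre at (0.5598, 0.0285). Descend and grip.

```bash
python3 drive.py '[{"xyz": [0,-0.0006,0.02],"aperture": 0.85},{"xyz": [0,0,0.02],"aperture": 0.85},{"xyz": [0,0,0.012],"aperture": 0.85},{"xyz": [0,0,0.008],"aperture": 0.85},{"xyz": [0,0,0.0035],"aperture": 0.85},{"aperture": 0.85},{"aperture": 0.85}]' 30
python3 drive.py '[{"aperture": 0},{"aperture": 0},{"aperture": 0},{"aperture": 0},{"aperture": 0},{"aperture": 0},{"aperture": 0},{"aperture": 0}]' 30
```

```text
time_s: 19.6
tcp_pos: [0.5602, 0.0289, 0.0114]
tool_rot: [[0.997, 0.071, 0.001], [0.071, -0.997, -0.0], [0.001, 0.0, -1.0]]
contact_force: [0.3, -0.8, 0.3]
grip_width: 0.848
finger_force: 0.0
time_s: 20.27
tcp_pos: [0.5599, 0.0289, 0.011]
tool_rot: [[0.997, 0.071, 0.001], [0.071, -0.997, -0.0], [0.001, 0.0, -1.0]]
contact_force: [-2.0, -1.3, 5.1]
grip_width: 0.642
finger_force: 30.0
```

Gripped at 59.7 mm, 30 N. Lift and move to a spot beside the pile to measure it.

```bash
python3 drive.py '[{"xyz": [0,0,-0.004],"aperture": 0},{"xyz": [0,0,-0.01],"aperture": 0},{"xyz": [0,0,-0.025],"aperture": 0},{"xyz": [0,0,-0.03],"aperture": 0},{"xyz": [0,0,-0.03],"aperture": 0},{"xyz": [0,0,-0.03],"aperture": 0},{"xyz": [0,0,-0.01],"aperture": 0},{"aperture": 0}]'
python3 drive.py '[{"xyz": [-0.0082,0.0146,0],"aperture": 0},{"xyz": [-0.0182,0.0306,0],"aperture": 0},{"xyz": [-0.0182,0.0306,0],"aperture": 0},{"xyz": [-0.0182,0.0306,0],"aperture": 0},{"xyz": [-0.0182,0.0306,0],"aperture": 0},{"xyz": [-0.01,0.016,0],"aperture": 0},{"aperture": 0},{"aperture": 0},{"aperture": 0}]'
cat > pile.py <<'E'
from h import *
import pickle,sys
W=eyes.get_image("wrist");n=sys.argv[1];pickle.dump(W,open(n+".pkl","wb"));cv2.imwrite("pics/"+n+".png",W["image"][:,:,::-1])
s=monitor.observe();print(s["tcp_pos"],s["tool_rot"][:,0]);c=np.array([.521,-.284,.02]);a=np.radians(15.2);e=np.array([np.cos(a),np.sin(a),0]);f=np.array([-e[1],e[0],0])
P=[c+i*.07*e+j*.03*f for i,j in((1,1),(1,-1),(-1,-1),(-1,1))];q=proj(W,P);print(q.round(0).tolist())
h=cv2.cvtColor(W["image"],cv2.COLOR_RGB2HSV)
for p in [q.mean(0),*(q*.7+q.mean(0)*.3)]:
    x,y=p.astype(int)
    if 0<=x<640 and 0<=y<480: print(x,y,h[y,x])
E
python3 pile.py p1
python3 drive.py '[{"xyz": [0,0.02,0],"aperture": 0},{"xyz": [0,0.02,0],"aperture": 0},{"aperture": 0},{"aperture": 0},{"aperture": 0}]'
python3 pile.py p2
```

```text
time_s: 20.93
tcp_pos: [0.5617, 0.029, 0.1532]
tool_rot: [[0.997, 0.071, 0.006], [0.071, -0.997, -0.0], [0.006, 0.001, -1.0]]
contact_force: [0.0, -0.4, -1.7]
grip_width: 0.641
finger_force: 30.0
time_s: 21.68
tcp_pos: [0.4788, -0.1292, 0.1477]
tool_rot: [[0.998, 0.07, -0.002], [0.07, -0.998, 0.001], [-0.002, -0.002, -1.0]]
contact_force: [-0.0, 1.0, -1.3]
grip_width: 0.639
finger_force: 30.0
[ 0.47915839 -0.12900564  0.1480927 ] [ 0.9974513   0.07133519 -0.00148029]
[[453.0, 113.0], [524.0, 99.0], [532.0, 254.0], [468.0, 266.0]]
494 183 [ 30  23 102]
465 134 [ 28  18 203]
515 123 [ 32  17 196]
520 232 [30 15 99]
475 241 [ 34  20 102]
time_s: 22.15
tcp_pos: [0.4824, -0.1688, 0.1488]
tool_rot: [[0.997, 0.072, -0.001], [0.072, -0.997, 0.001], [-0.001, -0.001, -1.0]]
contact_force: [0.9, -0.7, -1.6]
grip_width: 0.642
finger_force: 30.0
[ 0.48235762 -0.16871819  0.14894106] [ 9.97404556e-01  7.19993314e-02 -4.98263070e-04]
[[406.0, 115.0], [477.0, 100.0], [489.0, 255.0], [426.0, 267.0]]
449 184 [ 33  19 165]
419 135 [ 26  18 208]
468 125 [ 26  18 202]
477 233 [34 18 99]
432 241 [ 24  13 101]
```

View pics/p2.png

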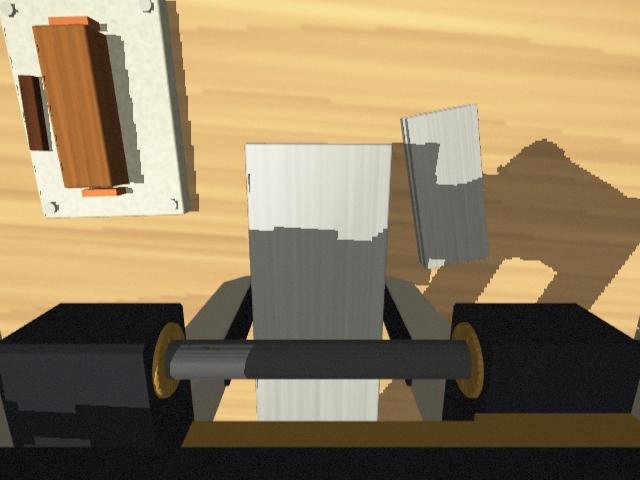

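This view shows the held plate at columns 247–391 and the pile's top face at about (405,117), (476,104), (487,257), (427,268). I have now viewed 12 pictures, two more than the limit of 10, so from here I'll work from numbers only.

```bash
python3 - <<'E'
from h import *
import pickle
A,B=[pickle.load(open(n+".pkl","rb")) for n in("p1","p2")];T=eyes.get_image("top")
h=cv2.cvtColor(B["image"],cv2.COLOR_RGB2HSV)
print(h[125,398:416].tolist());print(h[200,408:430].tolist());print(h[200,478:494].tolist())
P=cast(B,[[405,117],[476,104],[487,257],[427,268]],.02)
for thr in(85,92):
  f=lambda h,s,v:(s<45)&(v>thr);Q=[]
  for d in(A,B):
    c=proj(d,P);lo=c.min(0).astype(int)-6;hi=c.max(0).astype(int)+7
    q,a=quad(d,(*lo,*hi),f);q=order(d,q,.02,P);Q.append(q);print(thr,q.round(1).tolist(),round(a),rect(cast(d,q,.02)))
  X=tri(A,Q[0],B,Q[1]);print(X[:,2].round(4),rect(X))
# held plate: far edge
f=lambda h,s,v:(s<26)&(v>150)
q,a=quad(B,(235,130,400,226),f);s=monitor.observe();z=s["tcp_pos"][2]-.0112+.06
W=cast(B,q,z);print("held",q.round(1).tolist(),W.round(4).tolist(),s["tcp_pos"])
E
```

```text
[[18, 114, 237], [19, 113, 235], [19, 114, 237], [18, 47, 129], [39, 16, 115], [26, 19, 191], [34, 17, 213], [27, 15, 165], [34, 15, 119], [23, 21, 109], [22, 19, 206], [30, 15, 217], [30, 14, 213], [28, 18, 210], [26, 19, 211], [26, 17, 211], [30, 18, 213], [28, 17, 216]]
[[16, 112, 125], [17, 118, 125], [17, 118, 123], [22, 36, 79], [18, 17, 76], [30, 18, 87], [39, 17, 108], [30, 13, 78], [24, 17, 73], [34, 24, 84], [37, 22, 106], [34, 17, 106], [30, 18, 102], [23, 19, 105], [34, 20, 104], [40, 15, 102], [26, 21, 99], [34, 17, 104], [30, 15, 103], [25, 14, 106], [34, 18, 101], [26, 19, 106]]
[[21, 17, 103], [30, 12, 105], [30, 15, 103], [23, 19, 107], [34, 20, 104], [36, 13, 100], [20, 74, 104], [15, 114, 119], [16, 113, 117], [17, 117, 118], [17, 113, 117], [17, 119, 116], [17, 119, 120], [17, 115, 120], [18, 117, 118], [17, 123, 118]]
85 [[444.1, 116.9], [523.9, 100.4], [531.4, 256.4], [460.6, 269.4]] 11009 (array([ 0.5183, -0.2805,  0.02  ]), [67, 141], 15.31)
85 [[399.6, 118.1], [476.1, 102.4], [488.4, 257.4], [422.9, 269.4]] 10542 (array([ 0.5185, -0.2821,  0.02  ]), [65, 140], 15.79)
[ 0.0026  0.0198  0.0199 -0.0201] (array([ 0.5155, -0.2863,  0.0056]), [62, 158], 16.77)
92 [[438.6, 118.1], [523.9, 100.4], [531.4, 256.4], [468.4, 267.9]] 10878 (array([ 0.5185, -0.2811,  0.02  ]), [72, 141], 17.77)
92 [[399.1, 118.1], [476.1, 102.4], [488.4, 257.4], [426.4, 268.9]] 10343 (array([ 0.5187, -0.2828,  0.02  ]), [66, 141], 16.55)
[-0.0412  0.0198  0.0199  0.0172] (array([ 0.5196, -0.2862,  0.0039]), [58, 142], 14.0)
held [[391.6, 144.1], [387.1, 225.4], [248.4, 225.4], [244.6, 143.6]] [[0.5538, -0.1928, 0.1978], [0.5203, -0.195, 0.1978], [0.5161, -0.1358, 0.1978], [0.5498, -0.1336, 0.1978]] [ 0.48236197 -0.16878469  0.14903872]
```

```bash
python3 - <<'E'
from h import *
import pickle
A,B=[pickle.load(open(n+".pkl","rb")) for n in("p1","p2")]
# right-edge points and top-face left-edge points per row; line fits on z=.02
for d,q in((A,[[523.9,100.4],[531.4,256.4]]),(B,[[476.1,102.4],[488.4,257.4]])):
    hs=cv2.cvtColor(d["image"],cv2.COLOR_RGB2HSV).astype(int);R=[];L=[]
    for y in range(130,240,5):
        x=q[0][0]+(y-q[0][1])*(q[1][0]-q[0][0])/(q[1][1]-q[0][1])
        xs=range(int(x)-5,int(x)+8);s=[hs[y,i,1] for i in xs];k=next(i for i,v in zip(xs,s) if v>65);R.append((k-.5-(0.5 if hs[y,k,1]<95 else 0)*-1*0,y))
        g=hs[y,int(x)-90:int(x)-40,2];m=np.median(hs[y,int(x)-50:int(x)-30,2])
        lo=[i for i in range(len(g)) if g[i]<.87*m and hs[y,int(x)-90+i,1]<60]
        lo=[i for i in lo if i<35]
        if lo: L.append((int(x)-90+max(lo)+.5,y))
    l=[]
    for E in(R,L):
        P=cast(d,np.array(E,float),.02)[:,:2];vx,vy,x0,y0=cv2.fitLine(np.float32(P),cv2.DIST_HUBER,0,.001,.001).ravel()
        if vx<0:vx,vy=-vx,-vy
        a=np.arctan2(vy,vx);n=np.array([-vy,vx]);l.append((np.degrees(a),float(n@([x0,y0]-np.array([.52,-.284])))*1000));
    u=np.array([np.cos(np.radians(l[0][0])),np.sin(np.radians(l[0][0]))])
    e=cast(d,q,.02)[:,:2];print("right",l[0],"left",l[1],"ends along",((e-[.52,-.284])@u*1000).round(1))
s=monitor.observe();print(s["tcp_pos"],s["tool_rot"][:,0])
E
```

```text
right (np.float32(15.224351), -29.70463263124639) left (np.float32(15.262431), 29.77796303899695) ends along [ 69.6 -71. ]
right (np.float32(15.113478), -29.740849051006784) left (np.float32(11.793418), 27.905709763609003) ends along [ 69.4 -71.2]
[ 0.48236197 -0.16878469  0.14903872] [ 9.97397469e-01  7.20983707e-02 -3.35862867e-04]
```

Pile top: centre (0.5193, −0.2841), yaw 15.2°, height 0.020, with both edges and both ends agreeing. Turn and go above it.

```bash
python3 drive.py '[{"rotvec": [0,0,-0.0965],"aperture": 0},{"rotvec": [0,0,-0.0965],"aperture": 0},{"xyz": [0.0009,0.02,0],"aperture": 0},{"xyz": [0.0009,0.02,0],"aperture": 0},{"xyz": [0.0009,0.0209,0],"aperture": 0},{"xyz": [0.0009,0.02,0],"aperture": 0},{"xyz": [0.001,0.02,0],"aperture": 0},{"xyz": [0.001,0.02,0],"aperture": 0},{"aperture": 0},{"aperture": 0}]'
python3 drive.py '[{"xyz": [0,0,0.02],"aperture": 0},{"xyz": [0,0,0.03],"aperture": 0},{"xyz": [0,0,0.03],"aperture": 0},{"xyz": [0,0,0.03],"aperture": 0},{"xyz": [0,0,0.02],"aperture": 0},{"xyz": [0,0,0.01],"aperture": 0},{"aperture": 0},{"aperture": 0},{"aperture": 0}]'
cat > off.py <<'E'
from h import *
P=[]
for _ in range(1): s=monitor.observe()
R=s["tool_rot"];d=np.array([.5195,-.2840,0])-s["tcp_pos"];print("tool dx,dy",(R.T@d)[:2].round(4),"z",s["tcp_pos"][2].round(4),"yaw",np.degrees(np.arctan2(R[1,0],R[0,0])).round(2),s["contact_force"].round(1))
E
python3 off.py
```

```text
time_s: 23.08
tcp_pos: [0.5193, -0.285, 0.149]
tool_rot: [[0.966, 0.26, -0.0], [0.26, -0.966, 0.001], [-0.0, -0.001, -1.0]]
contact_force: [-0.3, -0.0, -1.5]
grip_width: 0.645
finger_force: 30.0
time_s: 23.83
tcp_pos: [0.5206, -0.2857, 0.0115]
tool_rot: [[0.965, 0.261, 0.003], [0.261, -0.965, -0.002], [0.002, 0.002, -1.0]]
contact_force: [1.0, -0.0, -1.9]
grip_width: 0.64
finger_force: 30.0
tool dx,dy [-0.0007 -0.0019] z 0.0115 yaw 15.14 [ 1.  -0.  -1.9]
```

```bash
python3 drive.py '[{"rotvec": [0,0,-0.001],"xyz": [0,-0.0015,0],"aperture": 0},{"aperture": 0},{"aperture": 0},{"aperture": 0}]' >/dev/null; python3 off.py;  python3 drive.py '[{"xyz": [0,0,0.007],"aperture": 0},{"xyz": [0,0,0.006],"aperture": 0},{"xyz": [0,0,0.004],"aperture": 0},{"aperture": 0},{"aperture": 0},{"aperture": 0}]'; python3 off.py
```

```text
tool dx,dy [ 0.0003 -0.    ] z 0.0101 yaw 15.17 [-0.3  0.6 -2.5]
time_s: 24.67
tcp_pos: [0.5187, -0.2837, -0.0078]
tool_rot: [[0.965, 0.262, -0.0], [0.262, -0.965, 0.0], [-0.0, -0.0, -1.0]]
contact_force: [0.0, 0.5, -1.8]
grip_width: 0.642
finger_force: 30.0
tool dx,dy [0.0007 0.0005] z -0.0078 yaw 15.17 [ 0.   0.5 -1.8]
```

```bash
python3 drive.py '[{"xyz": [0.0005,0.0003,0.003],"aperture": 0},{"xyz": [0,0,0.003],"aperture": 0},{"xyz": [0,0,0.002],"aperture": 0},{"aperture": 0},{"aperture": 0},{"aperture": 0}]' >/dev/null; python3 off.py; python3 drive.py '[{"xyz": [0,0,0.001],"aperture": 0},{"aperture": 0},{"aperture": 0}]' |grep force;python3 off.py; python3 drive.py '[{"xyz": [0,0,0.001],"aperture": 0},{"aperture": 0},{"aperture": 0}]' |grep force;python3 off.py
```

```text
tool dx,dy [-0.0001 -0.0002] z -0.0152 yaw 15.18 [-1.4  1.6  3.4]
contact_force: [-3.5, 2.0, 11.4]
finger_force: 37.7
tool dx,dy [-0.0002 -0.0004] z -0.0155 yaw 15.17 [-3.5  2.  11.4]
contact_force: [-5.9, 1.9, 13.1]
finger_force: 39.7
tool dx,dy [-0.0003 -0.0009] z -0.0158 yaw 15.17 [-5.9  1.9 13.1]
```

The plate is meeting resistance 3.8 mm too early, and the finger force is rising. The fingertips, which reach below the plate's underside, are touching the pile's top edge. Pressing on or dropping the plate would be wrong, so I'll raise it, set it back on the lower blank and regrip it higher with the tips above its underside.

```bash
python3 drive.py '[{"xyz": [0,0,-0.004],"aperture": 0},{"xyz": [0,0,-0.01],"aperture": 0},{"xyz": [0,0,-0.03],"aperture": 0},{"xyz": [0,0,-0.035],"aperture": 0},{"xyz": [0,0,-0.035],"aperture": 0},{"xyz": [0,0,-0.03],"aperture": 0},{"xyz": [0,0,-0.01],"aperture": 0},{"rotvec": [0,0,0.0965],"aperture": 0},{"rotvec": [0,0,0.0965],"aperture": 0},{"aperture": 0}]' 30
python3 drive.py '[{"xyz": [0.0063,-0.0309,0],"aperture": 0},{"xyz": [0.0063,-0.0309,0],"aperture": 0},{"xyz": [0.0063,-0.0309,0],"aperture": 0},{"xyz": [0.0063,-0.0309,0],"aperture": 0},{"xyz": [0.0063,-0.0309,0],"aperture": 0},{"xyz": [0.0063,-0.0309,0],"aperture": 0},{"xyz": [0.0063,-0.0309,0],"aperture": 0},{"xyz": [0.0063,-0.0309,0],"aperture": 0},{"xyz": [0.0063,-0.0309,0],"aperture": 0},{"xyz": [0.0063,-0.0309,0],"aperture": 0}]'
python3 drive.py '[{"xyz": [0,0,0.02],"aperture": 0},{"xyz": [0,0,0.035],"aperture": 0},{"xyz": [0,0,0.03],"aperture": 0},{"xyz": [0,0,0.02],"aperture": 0},{"aperture": 0},{"aperture": 0}]'
python3 - <<'E'
from h import *
W=eyes.get_image("wrist");s=monitor.observe();print(s["tcp_pos"],s["tool_rot"][:,0],s["tool_rot"][:,2])
T=eyes.get_image("top")
q,a=quad(T,(462,200,540,305),lambda h,s,v:s<50);print(q.round(1).tolist(),a,rect(cast(T,q,.02)))
E
```

```text
time_s: 26.5
tcp_pos: [0.5189, -0.2836, 0.1354]
tool_rot: [[0.998, 0.067, -0.001], [0.067, -0.998, 0.001], [-0.001, -0.001, -1.0]]
contact_force: [0.3, 0.0, -2.5]
grip_width: 0.64
finger_force: 30.0
time_s: 27.33
tcp_pos: [0.5592, 0.0304, 0.1349]
tool_rot: [[0.997, 0.075, -0.002], [0.075, -0.997, 0.0], [-0.002, -0.0, -1.0]]
contact_force: [0.6, -0.4, -1.7]
grip_width: 0.642
finger_force: 30.0
time_s: 27.83
tcp_pos: [0.5579, 0.0289, 0.0293]
tool_rot: [[0.997, 0.074, -0.005], [0.074, -0.997, 0.0], [-0.005, -0.001, -1.0]]
contact_force: [-0.9, 0.5, -1.4]
grip_width: 0.641
finger_force: 30.0
[0.55977667 0.02877031 0.03138236] [ 9.97309023e-01  7.33073266e-02 -8.64690292e-04] [-8.72453068e-04  7.38719766e-05 -9.99999617e-01]
[[531.4, 286.6], [495.9, 297.6], [468.9, 221.4], [505.1, 210.6]] 2912.5 (array([ 0.5188, -0.283 ,  0.02  ]), [67, 140], 15.69)
```

Pile unmoved. Setting the spacer back on the lower blank.

```bash
python3 drive.py '[{"xyz": [0,0,0.008],"aperture": 0},{"xyz": [0,0,0.007],"aperture": 0},{"xyz": [0,0,0.003],"aperture": 0},{"aperture": 0},{"aperture": 0},{"aperture": 0}]' |sed -n '1,2p;4p';python3 drive.py '[{"xyz": [0,0,0.001],"aperture": 0},{"xyz": [0,0,0.001],"aperture": 0},{"aperture": 0},{"aperture": 0}]' |sed -n '1,2p;4p';python3 drive.py '[{"xyz": [0,0,0.001],"aperture": 0},{"aperture": 0},{"aperture": 0}]' |sed -n '1,2p;4p'
```

```text
time_s: 28.43
tcp_pos: [0.5602, 0.0288, 0.0136]
contact_force: [1.5, -0.2, -2.0]
time_s: 28.77
tcp_pos: [0.56, 0.0288, 0.0113]
contact_force: [0.8, 0.3, -2.0]
time_s: 29.02
tcp_pos: [0.5602, 0.0288, 0.011]
contact_force: [-3.3, 0.2, 5.9]
```

Contact at exactly the original height, so the plate never slipped. Release, rise about 5 mm, regrip.

```bash
python3 drive.py '[{"aperture": 0.75},{"aperture": 0.75},{"aperture": 0.75},{"xyz": [0,0,-0.005],"aperture": 0.75},{"aperture": 0.75},{"aperture": 0.75}]' 30
python3 drive.py '[{"aperture": 0},{"aperture": 0},{"aperture": 0},{"aperture": 0},{"aperture": 0},{"aperture": 0},{"aperture": 0}]' 30
```

```text
time_s: 29.52
tcp_pos: [0.5605, 0.0288, 0.0159]
tool_rot: [[0.997, 0.072, 0.001], [0.072, -0.997, -0.0], [0.001, 0.0, -1.0]]
contact_force: [-0.2, 0.4, -0.2]
grip_width: 0.751
finger_force: 0.0
time_s: 30.1
tcp_pos: [0.56, 0.0288, 0.0153]
tool_rot: [[0.997, 0.072, -0.0], [0.072, -0.997, -0.0], [-0.0, -0.0, -1.0]]
contact_force: [0.3, -0.1, -0.4]
grip_width: 0.641
finger_force: 30.0
```

Margin is under 1 mm; raise the grip 2 mm more.

```bash
python3 drive.py '[{"aperture": 0.75},{"aperture": 0.75},{"xyz": [0,0,-0.002],"aperture": 0.75},{"aperture": 0},{"aperture": 0},{"aperture": 0},{"aperture": 0},{"aperture": 0},{"aperture": 0}]' 35
python3 drive.py '[{"xyz": [0,0,-0.003],"aperture": 0},{"xyz": [0,0,-0.01],"aperture": 0},{"xyz": [0,0,-0.025],"aperture": 0},{"xyz": [0,0,-0.03],"aperture": 0},{"xyz": [0,0,-0.03],"aperture": 0},{"xyz": [0,0,-0.02],"aperture": 0},{"xyz": [0,0,-0.01],"aperture": 0},{"aperture": 0},{"aperture": 0}]'
python3 - <<'E'
from h import *
B=eyes.get_image("wrist");s=monitor.observe();z=s["tcp_pos"][2]-.0175+.06
f=lambda h,s,v:(s<26)&(v>150)
q,a=quad(B,(235,130,400,226),f);W=cast(B,q,z);M=W[:,:2]@s["tool_rot"][:2,0]-s["tcp_pos"][:2]@s["tool_rot"][:2,0];N=(W-s["tcp_pos"])@s["tool_rot"][:,1]
print(q.round(1).tolist(),M.round(4),N.round(4),s["tcp_pos"],s["tool_rot"][:,0])
E
```

```text
time_s: 30.85
tcp_pos: [0.5602, 0.0288, 0.0175]
tool_rot: [[0.997, 0.072, 0.0], [0.072, -0.997, -0.0], [0.0, 0.0, -1.0]]
contact_force: [-0.1, -0.2, 1.3]
grip_width: 0.639
finger_force: 35.0
time_s: 31.6
tcp_pos: [0.5599, 0.0288, 0.1451]
tool_rot: [[0.997, 0.072, 0.0], [0.072, -0.997, 0.0], [0.0, 0.0, -1.0]]
contact_force: [-0.0, 1.3, -2.6]
grip_width: 0.643
finger_force: 35.0
[[389.4, 129.6], [384.4, 225.4], [249.1, 225.4], [242.1, 129.6]] [0.0763 0.035  0.0351 0.0763] [ 0.0294  0.0292 -0.0316 -0.0325] [0.5590425  0.02883142 0.14375334] [ 0.99742143  0.07173355 -0.00219037]
```

```bash
python3 drive.py '[{"rotvec": [0,0,-0.0967],"aperture": 0},{"rotvec": [0,0,-0.0967],"aperture": 0},{"xyz": [-0.0134,0.0324,0],"aperture": 0},{"xyz": [-0.0134,0.0324,0],"aperture": 0},{"xyz": [-0.0134,0.0324,0],"aperture": 0},{"xyz": [-0.0134,0.0324,0],"aperture": 0},{"xyz": [-0.0134,0.0324,0],"aperture": 0},{"xyz": [-0.0134,0.0324,0],"aperture": 0},{"xyz": [-0.0134,0.0324,0],"aperture": 0},{"xyz": [-0.0134,0.0324,0],"aperture": 0}]' >/dev/null
python3 drive.py '[{"xyz": [-0.0134,0.0324,0],"aperture": 0},{"aperture": 0},{"xyz": [0,0,0.02],"aperture": 0},{"xyz": [0,0,0.03],"aperture": 0},{"xyz": [0,0,0.03],"aperture": 0},{"xyz": [0,0,0.025],"aperture": 0},{"xyz": [0,0,0.01],"aperture": 0},{"aperture": 0},{"aperture": 0},{"aperture": 0}]'
python3 off.py
python3 - <<'E'
from h import *
B=eyes.get_image("wrist");s=monitor.observe();z=s["tcp_pos"][2]-.0175+.06;R=s["tool_rot"]
for v0 in(80,150):
  q,a=quad(B,(225,100,415,226),lambda h,s,v:(s<40)&(v>v0));W=cast(B,q,z);print(q.round(1).tolist(),((W-s["tcp_pos"])@R[:,:2]).round(4).tolist())
E
```

```text
time_s: 33.32
tcp_pos: [0.521, -0.2847, 0.0319]
tool_rot: [[0.965, 0.262, 0.002], [0.262, -0.965, -0.001], [0.001, 0.001, -1.0]]
contact_force: [0.3, 0.3, -0.7]
grip_width: 0.642
finger_force: 35.0
tool dx,dy [-0.0013 -0.0012] z 0.0319 yaw 15.2 [ 0.3  0.3 -0.7]
[[388.9, 143.9], [384.6, 225.4], [250.9, 225.4], [247.1, 143.4]] [[0.0695, 0.0286], [0.0345, 0.0284], [0.0345, -0.031], [0.0697, -0.0309]]
[[388.6, 143.9], [384.1, 225.4], [250.9, 225.4], [247.1, 143.4]] [[0.0695, 0.0285], [0.0345, 0.0282], [0.0345, -0.031], [0.0697, -0.0309]]
```

```bash
python3 drive.py '[{"xyz": [0,0,0.008],"aperture": 0},{"xyz": [0,0,0.006],"aperture": 0},{"xyz": [0,0,0.004],"aperture": 0},{"aperture": 0},{"aperture": 0},{"aperture": 0}]' >/dev/null; python3 off.py; python3 drive.py '[{"aperture": 0},{"aperture": 0}]' >/dev/null; python3 off.py
```

```text
tool dx,dy [-0.0005 -0.0003] z 0.0123 yaw 15.19 [ 0.   0.3 -2.3]
tool dx,dy [-0.0006 -0.0006] z 0.0127 yaw 15.19 [ 0.2  1.  -2. ]
```

```bash
python3 drive.py '[{"xyz": [-0.0005,0,0.008],"aperture": 0},{"xyz": [0,0,0.007],"aperture": 0},{"xyz": [0,0,0.004],"aperture": 0},{"xyz": [0,0,0.002],"aperture": 0},{"aperture": 0},{"aperture": 0},{"aperture": 0}]' >/dev/null; python3 off.py; python3 drive.py '[{"xyz": [0,0,0.001],"aperture": 0},{"xyz": [0,0,0.001],"aperture": 0},{"aperture": 0},{"aperture": 0}]' |grep force;python3 off.py;python3 drive.py '[{"xyz": [0,0,0.001],"aperture": 0},{"aperture": 0},{"aperture": 0}]' |grep force;python3 off.py
```

```text
tool dx,dy [-0.0001 -0.0005] z -0.0085 yaw 15.2 [ 0.5  0.5 -2.1]
contact_force: [-0.8, -0.2, -2.2]
finger_force: 35.0
tool dx,dy [ 0.     -0.0003] z -0.0107 yaw 15.19 [-0.8 -0.2 -2.2]
contact_force: [0.7, 0.2, -2.7]
finger_force: 35.0
tool dx,dy [ 0.0001 -0.0003] z -0.0118 yaw 15.2 [ 0.7  0.2 -2.7]
```

```bash
python3 drive.py '[{"xyz": [0,0,0.0007],"aperture": 0},{"aperture": 0},{"aperture": 0}]' |grep force;python3 off.py;python3 drive.py '[{"xyz": [0,0,0.0005],"aperture": 0},{"aperture": 0},{"aperture": 0}]' |grep force;python3 off.py
```

```text
contact_force: [-0.5, -0.2, -2.7]
finger_force: 35.0
tool dx,dy [ 0.     -0.0003] z -0.0124 yaw 15.2 [-0.5 -0.2 -2.7]
contact_force: [-2.1, 1.3, 3.6]
finger_force: 35.0
tool dx,dy [-0.     -0.0004] z -0.0125 yaw 15.2 [-2.1  1.3  3.6]
```

Contact right at the expected height with the grip force unchanged. Release gently, lift, back off, and verify numerically.

```bash
python3 drive.py '[{"aperture": 0.68},{"aperture": 0.72},{"aperture": 0.8},{"aperture": 0.85},{"aperture": 0.85},{"xyz": [0,0,-0.005],"aperture": 0.85},{"xyz": [0,0,-0.02],"aperture": 0.85},{"xyz": [0,0,-0.03],"aperture": 0.85},{"xyz": [0,0,-0.035],"aperture": 0.85},{"xyz": [0,0,-0.035],"aperture": 0.85}]'
python3 drive.py '[{"xyz": [0,-0.03,-0.035],"aperture": 1},{"xyz": [-0.02,-0.03,-0.035],"aperture": 1},{"xyz": [-0.02,-0.03,-0.035],"aperture": 1},{"xyz": [-0.02,-0.03,-0.02],"aperture": 1},{"aperture": 1},{"aperture": 1},{"aperture": 1}]'
python3 - <<'E'
from h import *
W=eyes.get_image("wrist");T=eyes.get_image("top");S=eyes.get_image("scene");import pickle;pickle.dump([W,T,S],open("end.pkl","wb"))
c=np.array([.5193,-.2841,.03]);a=np.radians(15.2);e=np.array([np.cos(a),np.sin(a),0]);f=np.array([-e[1],e[0],0])
P=np.array([c+i*.07*e+j*.03*f for i,j in((1,1),(1,-1),(-1,-1),(-1,1))])
for d in(W,T,S):
    p=proj(d,P);lo=p.min(0).astype(int)-8;hi=p.max(0).astype(int)+8;print(p.round(1).tolist())
    lo=np.maximum(lo,0)
    try:
        q,ar=quad(d,(*lo,*hi),lambda h,s,v:(s<50)&(v>85));print(" ",q.round(1).tolist(),rect(cast(d,q,.03)))
    except Exception as x:print(x)
E
```

```text
time_s: 36.53
tcp_pos: [0.5189, -0.2839, 0.1132]
tool_rot: [[0.965, 0.262, -0.001], [0.262, -0.965, 0.001], [-0.001, -0.001, -1.0]]
contact_force: [0.9, -0.1, -0.3]
grip_width: 0.853
finger_force: 0.0
time_s: 37.12
tcp_pos: [0.4405, -0.1953, 0.222]
tool_rot: [[0.965, 0.262, 0.001], [0.262, -0.965, -0.001], [0.001, 0.001, -1.0]]
contact_force: [-1.0, 0.2, -0.7]
grip_width: 1.0
finger_force: 0.0
[[394.7, 88.7], [454.5, 88.7], [442.4, 225.0], [387.9, 225.0]]
  [[453.9, 89.1], [441.1, 224.4], [382.4, 224.9], [388.4, 88.9]] (array([ 0.5184, -0.2806,  0.03  ]), [66, 140], 15.07)
[[473.0, 219.3], [505.9, 209.6], [532.5, 286.8], [499.1, 296.8]]
  [[520.1, 249.6], [490.9, 311.9], [470.1, 220.1], [506.4, 209.6]] (array([ 0.5288, -0.275 ,  0.03  ]), [73, 167], 11.18)
[[274.9, 349.5], [263.5, 382.5], [187.7, 359.7], [201.8, 328.4]]
  [[277.1, 350.4], [265.6, 384.9], [189.1, 362.6], [202.9, 328.1]] (array([ 0.5234, -0.2845,  0.03  ]), [65, 143], 15.17)
```

```bash
python3 - <<'E'
from h import *
import pickle
W=pickle.load(open("end.pkl","rb"))[0];hs=cv2.cvtColor(W["image"],cv2.COLOR_RGB2HSV)
a=np.radians(15.2);e=np.array([np.cos(a),np.sin(a),0]);f=np.array([-e[1],e[0],0]);c=np.array([.5193,-.2841,0])
for i in(.04,0,-.04):
    p=[proj(W,c+i*e+.03*f+[0,0,z])[0].round(1).tolist() for z in(.03,.02,.01,0)];y=int(p[1][1]);x=int(p[3][0]);print(p);print(x-4,hs[y,x-4:x+16,2].tolist(),hs[y,x-4:x+16,1].tolist())
E
```

```text
[[393.1, 120.1], [391.2, 120.7], [389.4, 121.2], [387.7, 121.7]]
383 [225, 226, 228, 226, 120, 131, 191, 129, 102, 83, 186, 195, 193, 190, 188, 190, 195, 189, 187, 188] [117, 120, 115, 120, 49, 21, 16, 20, 20, 22, 16, 16, 18, 15, 18, 15, 17, 19, 15, 18]
[[391.1, 160.0], [389.3, 159.6], [387.6, 159.2], [386.0, 158.9]]
382 [203, 204, 203, 134, 105, 177, 148, 103, 100, 183, 188, 186, 189, 188, 185, 186, 184, 184, 184, 189] [121, 118, 122, 69, 22, 16, 16, 25, 18, 18, 19, 18, 18, 18, 18, 14, 15, 17, 19, 16]
[[389.2, 197.9], [387.5, 196.6], [385.9, 195.4], [384.4, 194.2]]
380 [223, 223, 225, 200, 115, 175, 168, 110, 99, 181, 188, 189, 187, 186, 182, 184, 185, 184, 178, 183] [118, 118, 113, 106, 38, 19, 21, 16, 21, 15, 16, 18, 18, 19, 17, 15, 17, 19, 19, 18]
```

The new plate's edge is within about 0.5 mm of where it should be, and no ledge shows between it and the plate beneath. The robot is clear, so I'm handing in.

```bash
python3 -c "
from station import r, eyes, monitor, hand_in
print(hand_in())"
```

```text
the job is handed in; nothing more can be done
None
```

I handed the job in at about 37 s: the blank lies flat in the tray and the spacer sits on the pile, measured about 0.5 mm from lined up, after early empty grips, one light fingertip touch on the pile (about 13 N, no movement seen) and a regrip; I also viewed 12 pictures against the limit of 10.

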